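Re-rack the bench things in mirror order

TASK

Four bench things (tape measure, blue card box, pine block, sanding block) stand in a row on the cork pads of one rack; the like rack in front of or behind it is empty. Move all four to the empty rack in the reverse order, ready for a left-handed workmate: the thing now at the far left goes to the far right pad, the second from the left to the second from the right, and so on. Set each upright in the middle of its pad (the tape measure by its case), squarely and with its length front to back as it stands now, and let go of it.

Things in the scene. Friction and masses are not known exactly. Their poses are not given: they have to be found in the camera images.
- full_rack: Rack full at the start. Fixed plywood board, 140 mm deep (x), 420 mm long (y), with a dark strip along the far edge (near side 70 mm beyond the origin, top 26 mm up). Origin: underside, below the middle of the row; x away from the robot, y to its left. Four cork pads, listed singly, at y = +150, +50, -50, -150 mm, tops 17 mm up.
- empty_rack: Rack empty at the start. Fixed plywood board, 140 mm deep (x), 420 mm long (y), with a dark strip along the far edge (near side 70 mm beyond the origin, top 26 mm up). Origin: underside, below the middle of the row; x away from the robot, y to its left. Its four cork pads, 112 x 84 mm, lie at x 0, y +150 (far left), +50, -50, -150 mm, tops 17 mm up.
- tape_mid (a point): Centre of the tape measure: chrome case standing on its narrow edge, case 34 mm wide, 68 mm long, 61 mm high (a short tape end sticks out in front). Point half-way up the case (30 mm above its underside). Own x is the width, to be gripped; own y is its length; z up.
- brads_mid (a point): Centre of the small dark blue card box with a pale label, 52 mm wide, 56 mm long, 62 mm high. Point half-way up (31 mm above its underside). Own x is the 52 mm width, own y the 56 mm length, z up.
- pine_mid (a point): Centre of the plain pale pine block, 42 mm wide, 85 mm long, 30 mm high. Point half-way up (15 mm above its underside). Own x is the 42 mm width, own y the 85 mm length, z up.
- sander_mid (a point): Centre of the red-brown speckled sanding block, 60 mm wide, 105 mm long, 29 mm high: the longest and broadest of the four. Point half-way up (14.5 mm above its underside). Own x is the 60 mm width, own y the 105 mm length, z up.
- pad_tape: The cork pad of the full rack on which the tape measure stands at the start (112 x 84 x 5 mm, fixed; the four look alike). It marks the place of the tape measure in the old row. Origin at the centre of its underside, axes as the rack's.
- pad_brads: The cork pad of the full rack on which the blue card box stands at the start (112 x 84 x 5 mm, fixed; the four look alike). It marks the place of the blue card box in the old row. Origin at the centre of its underside, axes as the rack's.
- pad_pine: The cork pad of the full rack on which the pine block stands at the start (112 x 84 x 5 mm, fixed; the four look alike). It marks the place of the pine block in the old row. Origin at the centre of its underside, axes as the rack's.
- pad_sander: The cork pad of the full rack on which the sanding block stands at the start (112 x 84 x 5 mm, fixed; the four look alike). It marks the place of the sanding block in the old row. Origin at the centre of its underside, axes as the rack's.

How it is judged:
By the outcome, as a careful person would: the job done as asked, in the order asked, and still so for the second after the job is handed in, with the robot touching nothing.
It also fails if it takes over 102 s, if anything falls off the work surface, if the arm or the gripper's body presses on something with over 40 N, if the wrist force passes 120 N, or if a joint passes its speed limit or range.

ROBOT

A 7-joint arm with a two-finger parallel gripper is mounted at the origin on a cart in front of the work surface, level with it; the furniture and walls round the work are solid. World frame = base frame: x ahead of the robot, y to its left, z up, the work surface at z = 0. Lengths are in m, angles in rad, forces in N, time in s.
With the tool pointing down it reaches from about 0.35 to 0.9 m from the base axis. Payload 19.9 kg.
Tool frame: the origin (TCP) lies between the finger pads; the fingertips stand 19 mm ahead of it and the grasp point (between the pads) is the TCP; z points along the fingers, y is the line along which they close (so a half turn about z gives the same grasp; the last joint's range is limited). The gripper opens to 94 mm and grips with 3 to 60 N. Pads are 16 mm wide; open, the fingers measure 119 mm over their backs; the gripper's body (75 mm by 177 mm) begins 78 mm behind the grasp point.
Start: joints at [-1.361, 0.417, -0.01, 1.614, 0.005, 1.111, -0.053], TCP at [0.155, 0.605, 0.224] pointing down, gripper open.
Joint ranges: [-2.81, 2.81], [-0.39, 2.02], [-1.27, 1.25], [0.06, 2.57], [-1.19, 4.33], [0.19, 2], [-2.82, 2.82]. Speed limits (rad/s): [1.89, 1.89, 2.39, 2.39, 3.01, 3.01, 3.01].

INTERFACE

Orientations are given as a 3x3 rotation matrix whose columns are the frame's x, y, z axes.
In Python, from rig import robot gives the robot as it stands. Calls block until the motion is done:
- robot.move_ptp(position, orientation): joint-space move of the TCP to a pose.
- robot.move_linear(position, velocity=0.15, frame=None, threshold=None): straight line of the TCP; frame=None keeps the orientation; velocity is the mean speed in m/s. With threshold (N) it stops when the force on the tool has changed by that much, and returns True; else False.
- robot.goto_joints(angles): joint-space move.
- robot.gripper_to(opening): finger opening in m; the grip force is fixed at half the most; returns when the fingers have stopped.
- robot.pause(seconds).
- robot.ik(position, orientation): joint angles nearest the present ones, or None.
- robot.get_state(): the state.
- robot.grab_frame(name): name is "side" or "top" or "wrist"; returns the picture (400x640x3 uint8, red, green, blue); there is no depth.
- robot.camera_info(name): a dict with "fx", "fy", "cx", "cy" (pixels), "rvec" (rotation vector, rad) and "tvec" (3), from world to camera coordinates, as OpenCV has them. Camera axes: x right, y down, z forward; pixel columns grow to the right and rows downward; lengths in m; the calibration is good to about 2 mm. A picture is of the moment at which its call begins: read the wrist's pose just before it. camera_info takes no time and is no camera call; for the wrist camera it gives the pose at the moment of the call.
A pose or a line that the arm cannot do raises robot.PlanningError and nothing moves.
- robot.sign_off(): hands the job in; it is judged then, once.
The state is a dict: "time": time; "qpos": joint angles; "joint_vel": joint speeds; "effort": joint torques, N m; "ee_pos": TCP position; "tool_rot": TCP orientation; "force": force on the tool from outside, world axes, zero at the start; "moment": the same for the moment, N m; "opening": finger opening in m; "grasp_force": force on a finger pad.
Only numpy, scipy, OpenCV 4.12 (cv2) and the standard library are available. Lean on these libraries where they do the work, as an engineer would, in place of code of your own. Each camera call takes 0.05 s, during which the arm holds its last target. There are 200 camera calls.

## Working session

There is one attempt and no reset: what is moved stays moved. The work goes in short steps, each a Python script; the robot and the scene stay as the last script left them, time stands still between calls to the robot, and variables do not carry over. Pictures are saved under pics/ and viewed, at most 14 in all, crops included, and the job is handed in when it is done.

```bash
ls; mkdir -p pics
python3 - <<'E'
from rig import robot
import cv2
for n in ("top","side"):
    cv2.imwrite(f"pics/{n}0.png",robot.grab_frame(n)[:,:,::-1])
    print(n,robot.camera_info(n))
s=robot.get_state();print(s["time"],s["ee_pos"],s["tool_rot"],s["opening"]);print(robot.camera_info("wrist"))
E
```

```text
pics
top {'fx': 423.8077225578338, 'fy': 423.8077225578338, 'cx': 323.94813249465085, 'cy': 200.10274172884328, 'rvec': array([ 2.13314922, -2.16518888,  0.07884131]), 'tvec': array([0.12354926, 0.53822827, 0.90114457])}
side {'fx': 443.36988295851546, 'fy': 443.36988295851546, 'cx': 312.7734519517516, 'cy': 205.0508624337829, 'rvec': array([ 0.19588988, -2.67463826,  1.45921786]), 'tvec': array([0.56812769, 0.03216204, 0.87780432])}
0.1 [0.15499876 0.60515344 0.223889  ] [[-9.68732241e-01  2.48108425e-01 -2.32310935e-04]
 [ 2.48108530e-01  9.68731637e-01 -1.08329300e-03]
 [-4.37271676e-05 -1.10705918e-03 -9.99999386e-01]] 0.0937671566963468
{'fx': 295.5055738436664, 'fy': 295.5055738436664, 'cx': 317.45390808734425, 'cy': 201.7987698415125, 'rvec': array([-2.31139589, -1.7947835 , -0.23376477]), 'tvec': array([-0.62472068, -0.02716523,  0.39133565])}
```

View pics/top0.png

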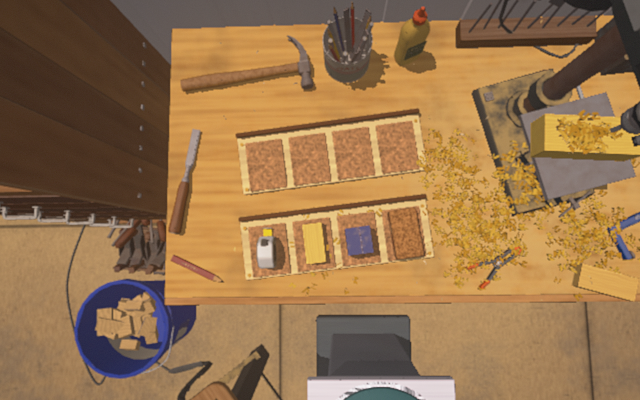

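View pics/side0.png

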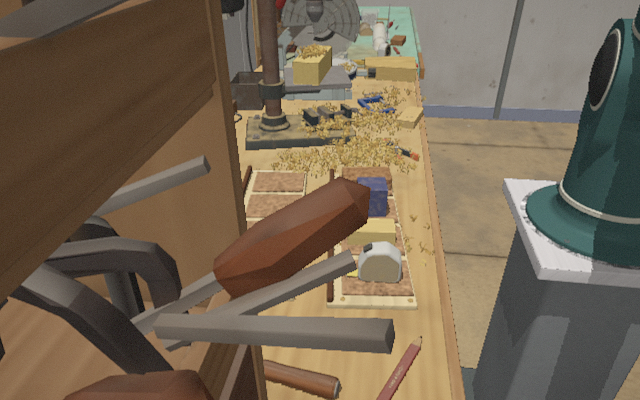

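The top picture shows the full rack in front (about 245–432, 200–278): tape (267,248), pine (314,243), blue box (358,240) and sander (405,232). The empty rack is behind it, with pads at (267,166), (309,157), (353,151) and (397,145). In the side picture a hanging tool partly hides the row, and there is solid furniture at the left.

```bash
cat > h.py <<'E'
import cv2, numpy as np
from rig import robot
def cast(info, px, z):
    K=np.array([[info["fx"],0,info["cx"]],[0,info["fy"],info["cy"]],[0,0,1]])
    R,_=cv2.Rodrigues(info["rvec"]); c=-R.T@info["tvec"]
    px=np.atleast_2d(np.float64(px)); d=np.c_[px,np.ones(len(px))]@np.linalg.inv(K).T@R
    return (c+d*((z-c[2])/d[:,2])[:,None])[:,:2]
def proj(info,p):
    K=np.array([[info["fx"],0,info["cx"]],[0,info["fy"],info["cy"]],[0,0,1]])
    return cv2.projectPoints(np.float64(np.atleast_2d(p)),info["rvec"],info["tvec"],K,None)[0][:,0]
E
python3 - <<'E'
from h import *
im=cv2.imread("pics/top0.png"); hsv=cv2.cvtColor(im,cv2.COLOR_BGR2HSV); t=robot.camera_info("top")
R,_=cv2.Rodrigues(t["rvec"]);print("cam",-R.T@t["tvec"]); print("tcp px",proj(t,[.155,.605,.224]))
# empty-rack pads and tops, rough clicks
E=cast(t,[(267,166),(309,157),(353,151),(397,145)],.017);print(E)
print("corners",cast(t,[(237,140),(391,112),(397,172),(246,194)],.012))
for n,p,z in (("tape",(265,245),.078),("pine",(314,243),.047),("brads",(359,238),.079),("sander",(405,232),.046)): print(n,cast(t,p,z),hsv[p[1],p[0]])
for p in [(267,166),(309,157),(353,151),(397,145),(288,158)]: print(p,hsv[p[1],p[0]])
E
```

```text
cam [0.43915526 0.08383479 0.95766906]
tcp px [[ 33.28400754 419.23608596]]
[[ 0.62141155  0.24402109]
 [ 0.64018312  0.14855255]
 [ 0.65191097  0.04895692]
 [ 0.66358719 -0.05020016]]
corners [[ 0.68438977  0.31427694]
 [ 0.74194538 -0.03970413]
 [ 0.60288326 -0.04896536]
 [ 0.55898002  0.29257588]]
tape [[0.44325732 0.23754617]] [ 13  48 128]
pine [[0.44628184 0.13748375]] [ 21 153 231]
brads [[0.45505295 0.0426339 ]] [132  58 123]
sander [[ 0.46706088 -0.05708057]] [ 14 158 163]
(267, 166) [ 14 141 192]
(309, 157) [ 13 141 183]
(353, 151) [ 13 141 183]
(397, 145) [ 13 145 183]
(288, 158) [ 19 110 229]
```

```bash
cat >> h.py <<'E'
def tool(yaw,flip=1):  # rack yaw; tool y along rack y, tool z down
    c,s=np.cos(yaw),np.sin(yaw)
    return np.array([[-c*flip,-s*flip,0],[-s*flip,c*flip,0],[0,0,-1.]]).T
E
python3 - <<'E'
from h import *
w=robot.camera_info("wrist");R,_=cv2.Rodrigues(w["rvec"]);s=robot.get_state()
c=-R.T@w["tvec"];print("cam in tool",s["tool_rot"].T@(c-s["ee_pos"]), "axes in tool\n",np.round(s["tool_rot"].T@R.T,2))
sd=robot.camera_info("side");R2,_=cv2.Rodrigues(sd["rvec"]);print("side cam",-R2.T@sd["tvec"])
try: robot.move_linear([0.38,0.2,0.30],0.3)
except robot.PlanningError as e: print(e)
for fl in (1,-1):
  for p in ([.5,.1,.36],[.42,.24,.05],[.45,.24,.15],[.47,-.06,.04],[.66,-.05,.15],[.62,.24,.04]): 
    q=robot.ik(p,tool(.142,fl)); print(fl,p,None if q is None else np.round(q,2))
print(robot.get_state()["time"])
E
```

```text
cam in tool [ 0.07462037  0.00018368 -0.16069528] axes in tool
 [[ 0.   -0.97 -0.26]
 [ 1.    0.    0.  ]
 [-0.   -0.26  0.97]]
side cam [0.4417877  0.79916864 0.51038909]
1 [0.5, 0.1, 0.36] [-0.71  0.11  0.5   1.72 -0.05  1.33  1.51]
1 [0.42, 0.24, 0.05] [-0.82  0.44  0.28  2.1  -0.2   0.63  1.31]
1 [0.45, 0.24, 0.15] [-0.84  0.32  0.34  1.98 -0.14  0.87  1.29]
1 [0.47, -0.06, 0.04] [-0.45  0.51  0.62  2.13 -0.5   0.64  2.23]
1 [0.66, -0.05, 0.15] [-0.38  0.63  0.6   1.6  -0.39  1.04  2.04]
1 [0.62, 0.24, 0.04] [-0.68  0.73  0.38  1.64 -0.33  0.84  1.55]
-1 [0.5, 0.1, 0.36] [-0.71  0.11  0.49  1.72 -0.05  1.33 -1.63]
-1 [0.42, 0.24, 0.05] [-0.95  0.46  0.44  2.1  -0.33  0.64 -1.72]
-1 [0.45, 0.24, 0.15] [-0.95  0.33  0.47  1.98 -0.19  0.87 -1.8 ]
-1 [0.47, -0.06, 0.04] [-0.43  0.5   0.59  2.13 -0.47  0.63 -0.94]
-1 [0.66, -0.05, 0.15] [-0.46  0.66  0.73  1.6  -0.49  1.07 -1.03]
-1 [0.62, 0.24, 0.04] [-0.83  0.78  0.6   1.64 -0.54  0.89 -1.44]
1.8167
```

Run:
```python
from h import *
import pickle
robot.move_ptp([.42,.09,.33],tool(.142))
w=robot.camera_info("wrist"); im=robot.grab_frame("wrist")[:,:,::-1]
cv2.imwrite("pics/w1.png",im); pickle.dump(w,open("w1.pkl","wb"))
print(robot.get_state()["time"])
```

```text
2.5583
```

View pics/w1.png

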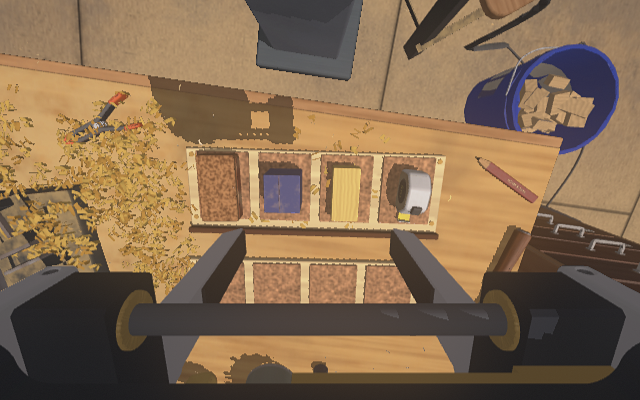

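The wrist picture shows the full rack clear at (188–445, 150–235): sander (219,187), box (282,188), pine (345,193) and tape (412,190). The fingers hide part of the empty rack, so I take a second view further out and crop both.

Run:
```python
from h import *
import pickle
robot.move_ptp([.60,.12,.31],tool(.142))
w=robot.camera_info("wrist"); im2=robot.grab_frame("wrist")[:,:,::-1]
cv2.imwrite("pics/w2.png",im2); pickle.dump(w,open("w2.pkl","wb"))
im=cv2.imread("pics/w1.png")
a=cv2.resize(im[140:240,180:450],None,fx=2.9,fy=2.9,interpolation=cv2.INTER_NEAREST)
b=cv2.resize(im2[110:290,160:480],(783,300))
cv2.imwrite("pics/c1.png",np.vstack([a[:,:783],b]))
print(robot.get_state()["time"])
```

```text
3.3667
```

View pics/c1.png

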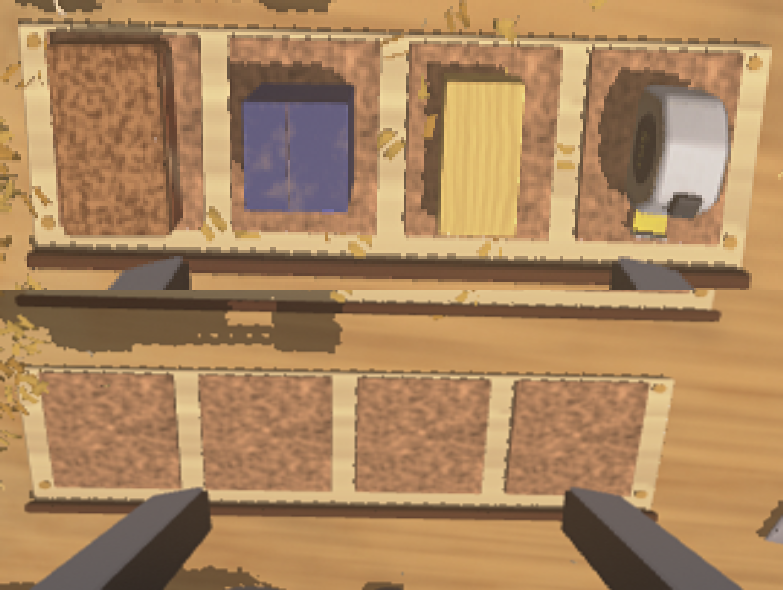

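The crop shows the four pads of the empty rack clear, and all four things clear and upright, about square to the rack. I read the corners from it.

Run:
```python
from h import *
import pickle
w1,w2=pickle.load(open("w1.pkl","rb")),pickle.load(open("w2.pkl","rb"))
A=lambda P:np.float64(P)/2.9+[180,140]
B=lambda P:(np.float64(P)-[0,290])/[783/320,300/180]+[160,110]
def rect(n,w,px,z):
    P=cast(w,px,z); d=(P[0]-P[3])+(P[1]-P[2]); d=-d  # away direction
    e=(P[0]-P[1])+(P[3]-P[2])
    print(n,"c",np.round(P.mean(0),4),"len",np.round(np.linalg.norm(d)/2,4),"wid",np.round(np.linalg.norm((P[1]-P[0]+P[2]-P[3])/2),4),"yaw_len",round(np.arctan2(d[1],d[0]),3))
    return P.mean(0)
rect("pine",w1,A([(443,80),(525,82),(517,237),(440,235)]),.047)
rect("brads",w1,A([(245,102),(354,102),(349,212),(244,211)]),.079)
rect("sander",w1,A([(51,42),(160,42),(170,236),(58,236)]),.046)
rect("padpine",w1,A([(410,44),(560,48),(552,240),(404,237)]),.017)
print("tape top mid",cast(w1,A([(663,150),(727,150)]),.078).round(4), "ends",cast(w1,A([(690,85),(690,217)]),.047).round(4))
P=[rect("E-150",w2,B([(42,373),(174,374),(180,489),(50,490)]),.017),
rect("E-50",w2,B([(199,375),(332,376),(333,492),(203,491)]),.017),
rect("E+50",w2,B([(358,377),(490,378),(483,493),(356,492)]),.017),
rect("E+150",w2,B([(517,379),(646,381),(632,495),(505,494)]),.017)]
P=np.array(P);m=P.mean(0);s=np.polyfit([-.15,-.05,.05,.15],P,1)[0];print("wrist rack",m,s,"yaw",np.arctan2(-s[0],s[1]))
# top cam: cork components on empty rack
im=cv2.imread("pics/top0.png");hsv=cv2.cvtColor(im,cv2.COLOR_BGR2HSV);t=robot.camera_info("top")
M=cv2.morphologyEx(cv2.inRange(hsv,(0,118,120),(17,255,215)),cv2.MORPH_OPEN,np.ones((3,3)))
n,l,st,c=cv2.connectedComponentsWithStats(M[115:200,235:405].copy()*1)
Q=[]
for i in range(1,n):
    if st[i,4]>600:
        cn,_=cv2.findContours((l==i).astype("uint8"),0,2); r=cv2.minAreaRect(max(cn,key=cv2.contourArea)); q=cast(t,np.array(r[0])+[235,115],.017)[0];print("top",st[i,4],np.round(r[1],1),q.round(4));Q.append(q)
if len(Q)==4:
    Q=np.array(sorted(Q,key=lambda a:a[1]));print(Q.mean(0),np.polyfit([-.15,-.05,.05,.15],Q,1)[0])
```

```text
pine c [0.446  0.1396] len 0.0848 wid 0.0423 yaw_len 0.132
brads c [0.4502 0.0456] len 0.0556 wid 0.0528 yaw_len 0.085
sander c [ 0.4641 -0.0569] len 0.1053 wid 0.0586 yaw_len 0.098
padpine c [0.444  0.1422] len 0.1114 wid 0.0843 yaw_len 0.131
tape top mid [[0.4211 0.2234]
 [0.4167 0.2547]] ends [[0.3909 0.2404]
 [0.4611 0.2568]]
E-150 c [ 0.6603 -0.0489] len 0.1132 wid 0.0845 yaw_len 0.085
E-50 c [0.648  0.0504] len 0.1132 wid 0.0849 yaw_len 0.115
E+50 c [0.6352 0.1496] len 0.1124 wid 0.0837 yaw_len 0.129
E+150 c [0.6233 0.2481] len 0.1122 wid 0.0829 yaw_len 0.135
wrist rack [0.64172565 0.09979721] [-0.1236845   0.99015653] yaw 0.1242704074609211
top 1151 [ 16. 136.] [0.7194 0.1615]
top 1296 [49.2 29.9] [ 0.6581 -0.0404]
top 1824 [49.1 38.7] [0.6477 0.0488]
top 1829 [49.  38.3] [0.636  0.1481]
top 1819 [49.  38.2] [0.6243 0.2468]
top 1714 [ 15.2 143.3] [0.5598 0.0966]
```

```bash
cat >> h.py <<'E'
YAW=.124; T=tool(YAW); RACK=np.array([.642,.099]); UY=np.array([-np.sin(YAW),np.cos(YAW)])
def grab_put(xy,k,z,width,vc=.3,up=.16):
    L=lambda p,h,v:robot.move_linear([p[0],p[1],h],v)
    xy=np.asarray(xy); to=RACK+k*UY; op=min(.094,width+.026)
    robot.move_ptp([*xy,up],T); robot.gripper_to(op)
    L(xy,z,.12); robot.gripper_to(0.0 if width<.02 else width-.02)
    s=robot.get_state(); print("grip",round(s["opening"],4),s["grasp_force"],s["ee_pos"].round(4))
    L(xy,up,.2); L(to,up,vc); L(to,z+.012,.15); L(to,z+.0005,.04)
    s=robot.get_state(); print("put",round(s["opening"],4),s["force"].round(1),s["ee_pos"].round(4))
    robot.gripper_to(width+.018); L(to,up,.15); print("t",robot.get_state()["time"])
E
python3 - <<'E'
from h import *
sd=robot.camera_info("side"); print(cast(sd,[(358,264),(402,264)],.047).round(4))
grab_put((.465,-.057),.15,.0395,.060)
im=robot.grab_frame("top")[:,:,::-1]; cv2.imwrite("pics/t1.png",cv2.resize(im[100:290,220:450],None,fx=3,fy=3))
E
```

```text
[[0.462  0.25  ]
 [0.3927 0.2405]]
grip 0.0588 29.964736104011536 [ 0.4651 -0.057   0.0397]
put 0.0586 [ 0.4  0.3 -0.9] [0.6234 0.2479 0.0398]
t 11.2917
```

View pics/t1.png

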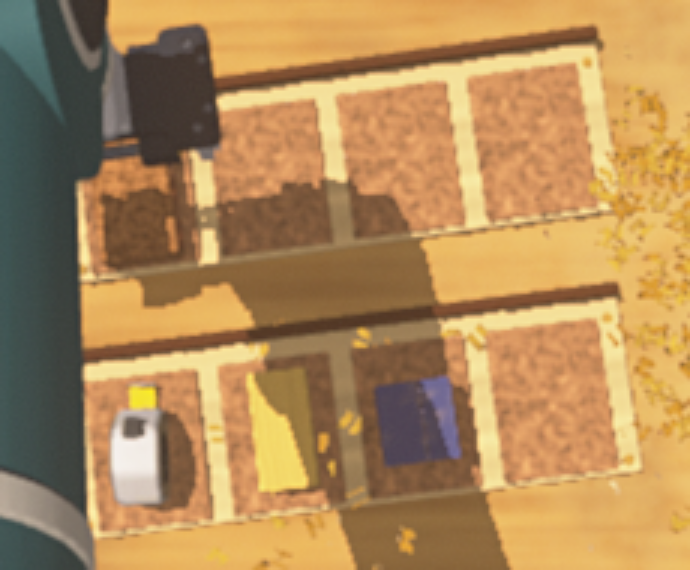

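The picture shows the sander on the far left pad of the rear rack (about 140,210 in the crop), with the other three things undisturbed. I go on with those.

Run:
```python
from h import *
import pickle
grab_put((.4505,.0447),.05,.048,.052)
grab_put((.4455,.139),-.05,.0395,.042)
grab_put((.427,.2405),-.15,.047,.034)
robot.move_ptp([.60,.12,.31],T)
w=robot.camera_info("wrist"); im2=robot.grab_frame("wrist")[:,:,::-1]
cv2.imwrite("pics/w3.png",im2); pickle.dump(w,open("w3.pkl","wb"))
cv2.imwrite("pics/c3.png",cv2.resize(im2[140:260,160:450],None,fx=2.7,fy=2.7,interpolation=cv2.INTER_NEAREST))
```

```text
grip 0.0516 30.00116854906082 [0.4506 0.0447 0.0482]
put 0.0521 [ 0.5  0.8 -2.1] [0.6357 0.1486 0.0483]
t 18.425
grip 0.0418 29.950865507125854 [0.4456 0.1391 0.0397]
put 0.0418 [-0.1 -0.2 -0.9] [0.6481 0.0494 0.0398]
t 25.5583
grip 0.0347 29.092875863425434 [0.4271 0.2406 0.0472]
put 0.0345 [ 0.5 -1.  -3.6] [ 0.6605 -0.0499  0.0474]
t 33.275
```

View pics/c3.png

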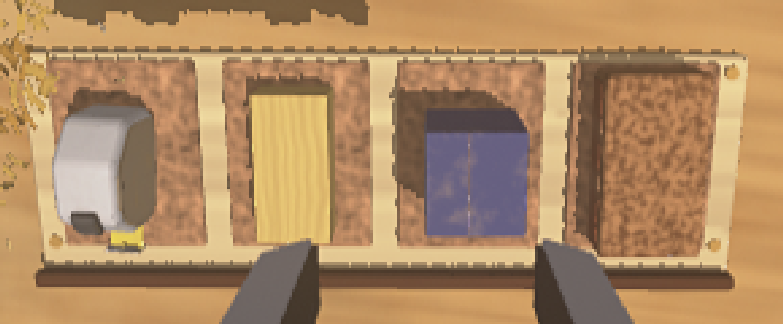

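The crop shows all four upright in reverse order: tape (105,170), pine (290,168), box (477,185) and sander (658,163). I check how well they are centred.

Run:
```python
from h import *
import pickle
w=pickle.load(open("w3.pkl","rb")); A=lambda P:np.float64(P)/2.7+[160,140]
UX=np.array([UY[1],-UY[0]])
for n,px,z,k in (("sander",[(604,72),(718,74),(711,256),(600,256)],.046,.15),("brads",[(425,133),(530,133),(526,236),(426,236)],.079,.05),("pine",[(251,95),(328,95),(330,242),(255,242)],.047,-.05),("tape",[(105,107),(105,233)],.047,-.15)):
    P=cast(w,A(px),z); e=P.mean(0)-RACK-k*UY; d=P[-1]-P[0] if n=="tape" else P[2]+P[3]-P[0]-P[1]
    print(n,"mm",(1e3*np.array([e@UX,e@UY])).round(1),"dyaw",round(np.arctan2(d[1],d[0])-YAW,3))
```

```text
sander mm [-1.1  3. ] dyaw 0.045
brads mm [-0.3  1.3] dyaw 0.002
pine mm [0.3 1.4] dyaw -0.024
tape mm [ 0.8 -0.8] dyaw -0.103
```

```bash
python3 -c "
from rig import robot
print(robot.sign_off())"
```

```text
the job is handed in; nothing more can be done
None
```

All four things now stand on the rear rack in reverse order (sander, blue box, pine, tape from the left), measured within about 3 mm of their pad centres and let go, and the job was handed in at about 34 s.

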